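Pack the closed sample jars into the bench caddy

TASK

Gather the three closed sample jars (glass with a brass-coloured lid) into the grey caddy, one upright in each bay and standing on the bay's floor, in order of height: the tallest next to the caddy's tall end plate, the middle one in the middle bay, the shortest at the low end. They are glass, so set them down rather than drop them. Leave the two open jars, the loose lid and the flat dish standing where they are.

Things in the scene. Friction and masses are not known exactly. Their poses are not given: they have to be found in the camera images.
- caddy: Grey caddy, fixed, any yaw, 212 mm long (its x), 72 wide (y). Three bays in a row, 64 x 64 mm inside, centres at x = -68, 0, +68, y = 0; floor 4 mm thick. Side walls, dividers and low end wall (-x) are 4 mm thick, tops 20 mm above the bench. At the +x end a tall end plate, 60 mm high, 6 thick, with a black hand slot. Origin: centre of its underside, on the bench; z up.
- jar_tall: Tallest of the three closed sample jars: upright clear glass cylinder with a flat brass-coloured screw lid, 110 mm tall in all, 50 mm in diameter all the way up (lid 14 mm tall, included), about 150 g. Loose. Origin: centre of its underside; z up; yaw has no meaning.
- jar_medium: Middle one of the three closed sample jars: upright clear glass cylinder with a flat brass-coloured screw lid, 85 mm tall in all, 50 mm in diameter all the way up (lid 14 mm tall, included), about 120 g. Loose. Origin: centre of its underside; z up; yaw has no meaning.
- jar_short: Shortest of the three closed sample jars: upright clear glass cylinder with a flat brass-coloured screw lid, 60 mm tall in all, 50 mm in diameter all the way up (lid 14 mm tall, included), about 90 g. Loose. Origin: centre of its underside; z up; yaw has no meaning.
- open_jar: Open glass jar without a lid, empty, 100 mm tall, 49 mm in diameter: a look-alike that stays. Loose. Origin: centre of its underside.
- swab_jar: Open glass jar without a lid, 78 mm tall, 49 mm in diameter, a thin swab stick standing in it that leans out over the rim to 120 mm above the bench and 26 mm from the jar's axis: a look-alike that stays. Loose. Origin: centre of its underside.
- loose_lid: Brass-coloured jar lid lying flat on the bench, 50 mm in diameter, 14 mm tall: from above it looks like a closed jar. Stays. Loose. Origin: centre of its underside.
- dish: Closed flat culture dish, 91 mm in diameter, 15 mm tall, lying on the bench. Stays. Loose. Origin: centre of its underside.
Not all that is in view belongs to the job. Leave any blue look-alike of the jar_short alone.

How it is judged (in metres and radians):
At the end, for the whole second after the job is handed in: Each closed jar stands upright (0.1 rad), at rest on its bay's floor, within 12 mm of the bay's centre along and across: tallest at the tall end plate, middle one in the middle, shortest at the low end. Open jars, lid and dish upright and within 25 mm of their starts (x of jar_tall in the frame of caddy between 0.056 and 0.08 m and y of jar_tall in the frame of caddy between -0.012 and 0.012 m and z of each of jar_tall, jar_medium, jar_short in the frame of caddy below 0.01 m and angle between each of jar_tall, jar_medium, jar_short's own z axis and vertical below 0.1 rad and linear speed of each of jar_tall, jar_medium, jar_short below 0.02 m/s and angular speed of each of jar_tall, jar_medium, jar_short below 0.3 rad/s and x of jar_medium in the frame of caddy between -0.012 and 0.012 m and y of jar_medium in the frame of caddy between -0.012 and 0.012 m and x of jar_short in the frame of caddy between -0.08 and -0.056 m and y of jar_short in the frame of caddy between -0.012 and 0.012 m and distance of each of open_jar, swab_jar, loose_lid, dish from where it was at the start of the episode below 0.025 m and angle between each of open_jar, swab_jar, loose_lid, dish's own z axis and vertical below 0.15 rad); the robot touches nothing.
It fails at once if something that should stay (open jar, swab jar, loose lid or dish) is shifted by more than 25 mm or tipped (distance of any of open_jar, swab_jar, loose_lid, dish from where it was at the start of the episode above 0.025 m or angle between any of open_jar, swab_jar, loose_lid, dish's own z axis and vertical above 0.25 rad).
It fails at once if a closed jar is dropped or flung: faster than 0.6 m/s (a fall of about 18 mm) while not in the fingers ((contact force between the fingers and jar_tall below 0.02 N and linear speed of jar_tall above 0.6 m/s) or (contact force between the fingers and jar_medium below 0.02 N and linear speed of jar_medium above 0.6 m/s) or (contact force between the fingers and jar_short below 0.02 N and linear speed of jar_short above 0.6 m/s)).
It also fails if it takes over 86 s, if anything falls off the work surface, if the arm or the gripper's body presses on something with over 40 N, if the wrist force passes 120 N, or if a joint passes its speed limit or range.

ROBOT

A 6-joint arm with a two-finger parallel gripper is mounted at the origin on the work surface. World frame = base frame: x ahead of the robot, y to its left, z up, the work surface at z = 0. Lengths are in m, angles in degrees, forces in N, time in s.
With the tool pointing down it reaches from about 0.325 to 0.775 m from the base axis. Payload 5.5 kg.
Tool frame: the origin (TCP) lies at the centre of the arm's flange, where the gripper is bolted on; the fingertips stand 182 mm ahead of it and the grasp point (between the pads) lies 163 mm ahead of it; z points along the fingers, y is the line along which they close (so a half turn about z gives the same grasp; the last joint's range is limited). The gripper opens to 88 mm and grips with 3 to 60 N. Pads are 20 mm wide; open, the fingers measure 115 mm over their backs; the gripper's body (75 mm by 178 mm) begins 61 mm behind the grasp point.
Start: joints at [-75.212, 5.22, 70.514, -0, 104.267, -3.249], TCP at [0.186, -0.571, 0.405] pointing down, gripper open.
Joint ranges: [-164.24, 164.24], [-49.07, 125.15], [9.68, 141.18], [-86.29, 266.29], [3.28, 154.24], [-151.56, 151.56]. Speed limits (degrees/s): [147.25, 147.25, 172.46, 180, 180, 180].

INTERFACE

Orientations are given as [roll, pitch, yaw] about the fixed x, y, z axes, in that order (R = Rz(yaw) Ry(pitch) Rx(roll)).
In Python, from station import r gives the robot as it stands. The module is installed in compiled form; this text tells all that it offers. Calls block until the motion is done:
- r.reach(position, orientation): joint-space move of the TCP to a pose.
- r.servo_line(position, rotation=None, speed=0.15): straight line of the TCP; rotation=None keeps the orientation; speed is the mean speed in m/s.
- r.move_joints(angles): joint-space move.
- r.let_go() and r.grab(squeeze=None): open the fingers fully, or close them until they stop; squeeze is the grip in N (None keeps the last).
- r.wait(seconds).
- r.inverse_kinematics(position, orientation): joint angles nearest the present ones, or None.
- r.sense(): the state.
- r.snapshot(name): name is "side" or "top" or "wrist"; returns a dict with "frame" (400x640x3 uint8, red, green, blue), "fx", "fy", "cx", "cy" (pixels), "dist_coeffs" ([k1, k2, p1, p2, k3] as OpenCV has them; the pictures are not rectified), "R" (3x3) and "t" (3): a world point X has camera coordinates R X + t. Camera axes: x right, y down, z forward; pixel columns grow to the right and rows downward; lengths in m; the calibration is good to about 2 mm. A picture is of the moment at which its call begins. There is no depth.
A pose or a line that the arm cannot do raises r.IKError and nothing moves.
- r.hand_in(): hands the job in; it is judged then, once.
The state is a dict: "clock": time; "joints": joint angles; "joint_vel": joint speeds; "joint_torque": joint torques, N m; "tcp_pos": TCP position; "orientation": TCP orientation; "contact_force": force on the tool from outside, world axes, zero at the start; "torque": the same for the moment, N m; "opening": finger opening in m; "gripper_force": force on a finger pad.
Only numpy, scipy, OpenCV 4.12 (cv2) and the standard library are available. Lean on these libraries where they do the work, as an engineer would, in place of code of your own. Each camera call takes 0.05 s, during which the arm holds its last target. There are 200 camera calls.

## Working session

There is one attempt and no reset: what is moved stays moved. The work goes in short steps, each a Python script; the robot and the scene stay as the last script left them, time stands still between calls to the robot, and variables do not carry over. Pictures are saved under pics/ and viewed, at most 14 in all, crops included, and the job is handed in when it is done.

```bash
mkdir -p pics; python3 - <<'E'
from station import r
import cv2,pickle
s=r.sense();print(s)
for n in("top","side","wrist"):
    d=r.snapshot(n);cv2.imwrite(f"pics/{n}0.png",d["frame"][:,:,::-1]);pickle.dump(d,open(f"{n}0.pkl","wb"))
    print(n,d["fx"],d["fy"],d["cx"],d["cy"],d["dist_coeffs"],-d["R"].T@d["t"])
E
```

```text
{'clock': 0.0, 'joints': array([-7.52124537e+01,  5.26177674e+00,  7.05803334e+01,  1.18096759e-03,
        1.04266255e+02, -3.24762703e+00]), 'joint_vel': array([ 0.10441191,  0.05397295,  0.08616565,  0.06503913, -0.06532572,
        0.01470492]), 'joint_torque': array([-3.59123044e-05, -4.46450830e+01, -4.06447971e+01,  6.97921892e-02,
        2.91016046e-02, -1.17284162e-04]), 'tcp_pos': array([ 0.18578628, -0.57056888,  0.40353571]), 'orientation': array([-1.79891874e+02, -7.28226842e-03,  1.80354564e+01]), 'contact_force': array([-0.36383172,  1.28361587,  0.24639354]), 'torque': array([-0.01831832, -0.0741854 ,  0.01119724]), 'gripper_force': 0.0, 'opening': 0.08781149545036872}
top 506.7724513429174 506.7724513429174 321.30020255372125 196.14303130761573 [-0.06591451  0.          0.          0.          0.        ] [ 0.29186275 -0.0510638   1.24651578]
side 520.1663941089545 520.1663941089545 321.372373207841 193.270499682254 [-0.02486302  0.          0.          0.          0.        ] [0.10516867 0.99552361 0.76805696]
wrist 287.5066404400512 287.5066404400512 315.3169598165101 196.60476725730666 [-0.05387085  0.          0.          0.          0.        ] [ 0.26387099 -0.54267694  0.38253583]
```

View pics/top0.png

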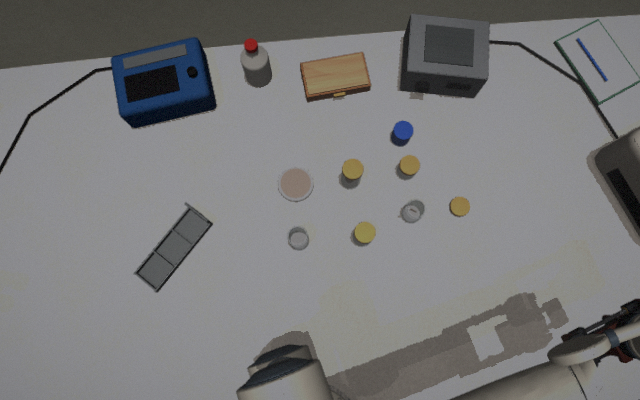

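View pics/side0.png

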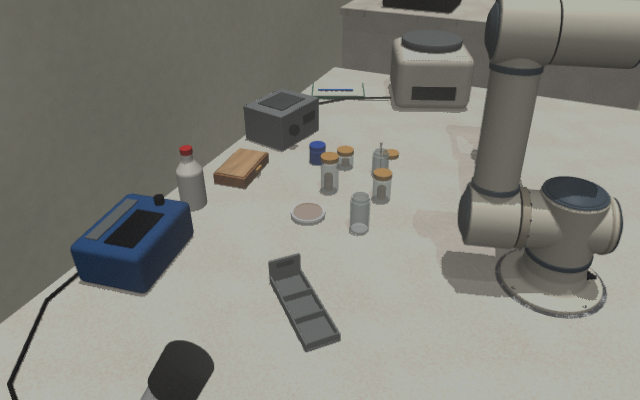

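The top view shows lids at (353,168), (410,164), (365,232) and the loose lid at (459,206). The open jar is at (298,238), the swab jar at (412,211) and the dish at (295,183). The caddy runs from its tall end at about (200,212) to its low end at about (150,280). In the side view the lids are at (330,158), (345,151), (382,174) and (392,154), and the caddy's tall end plate is at (285,265).

```bash
cat > h.py <<'E'
import cv2,numpy as np,pickle
def cam(d): return np.array([[d["fx"],0,d["cx"]],[0,d["fy"],d["cy"]],[0,0,1]]),np.array(d["dist_coeffs"])
def ray(d,uv):
    K,D=cam(d);p=cv2.undistortPoints(np.array([[uv]],float),K,D)[0,0]
    R,t=np.array(d["R"]),np.array(d["t"]);return -R.T@t,R.T@np.array([p[0],p[1],1])
def plane(d,uv,z):
    o,v=ray(d,uv);return o+v*(z-o[2])/v[2]
def tri(obs):
    A=0;b=0;L=[]
    for d,uv in obs:
        o,v=ray(d,uv);v/=np.linalg.norm(v);P=np.eye(3)-np.outer(v,v);A=A+P;b=b+P@o;L.append((P,o))
    x=np.linalg.solve(A,b);return x,max(np.linalg.norm(P@(x-o)) for P,o in L)
def proj(d,X):
    K,D=cam(d);R,t=np.array(d["R"]),np.array(d["t"],float)
    return cv2.projectPoints(np.array([X],float),cv2.Rodrigues(R)[0],t,K,D)[0].reshape(-1,2)
def blobs(d,lo=(12,90,60),hi=(32,255,255),amin=60):
    m=cv2.inRange(cv2.cvtColor(d["frame"],cv2.COLOR_RGB2HSV),lo,hi)
    n,l,s,c=cv2.connectedComponentsWithStats(m)
    return [(c[i].round(1),s[i]) for i in range(1,n) if s[i][4]>=amin]
E
python3 - <<'E'
from h import *
T,S=[pickle.load(open(f"{n}0.pkl","rb")) for n in("top","side")]
bt=[b for b in blobs(T)];bs=[b for b in blobs(S)]
for b in bt:print("T",b)
for b in bs:print("S",b)
for b in bt:
    for c in bs:
        x,e=tri([(T,b[0]),(S,c[0])])
        if e<.012:print(b[0],c[0],x.round(4),e.round(4))
for n,d,(x0,y0,x1,y1),k in(("t",T,(125,195,225,300),6),("s",S,(255,245,355,355),6)):
    cv2.imwrite(f"pics/cad_{n}.png",cv2.resize(d["frame"][y0:y1,x0:x1,::-1],None,fx=5.4,fy=5.4,interpolation=cv2.INTER_CUBIC))
E
```

```text
T (array([335. ,  73.1]), array([ 301,   53,   70,   45, 1846], dtype=int32))
T (array([409. , 164.7]), array([399, 155,  21,  20, 308], dtype=int32))
T (array([352.2, 168.8]), array([342, 159,  21,  21, 340], dtype=int32))
T (array([459.4, 206.1]), array([450, 197,  20,  19, 300], dtype=int32))
T (array([364.1, 232.1]), array([354, 222,  21,  21, 344], dtype=int32))
S (array([345. , 149.5]), array([337, 146,  16,   9, 102], dtype=int32))
S (array([241. , 163.8]), array([214, 149,  54,  31, 920], dtype=int32))
S (array([392.8, 152.3]), array([388, 149,  11,   8,  63], dtype=int32))
S (array([329.4, 156. ]), array([321, 152,  18,  10, 129], dtype=int32))
S (array([382.4, 172.5]), array([374, 168,  18,  10, 137], dtype=int32))
[335.   73.1] [241.  163.8] [ 0.8747 -0.1428  0.0263] 0.0004
[409.  164.7] [345.  149.5] [ 0.6038 -0.2957  0.0572] 0.0006
[352.2 168.8] [329.4 156. ] [ 0.5931 -0.1522  0.1073] 0.0006
[459.4 206.1] [392.8 152.3] [ 0.494  -0.4171  0.0137] 0.003
[459.4 206.1] [382.4 172.5] [ 0.52   -0.443  -0.0807] 0.0075
[364.1 232.1] [392.8 152.3] [ 0.4289 -0.1606  0.1507] 0.0079
[364.1 232.1] [382.4 172.5] [ 0.446  -0.1657  0.0827] 0.0003
```

View pics/cad_t.png

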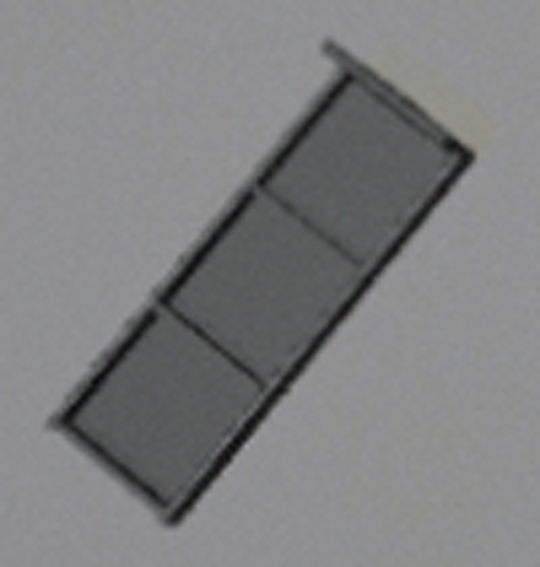

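View pics/cad_s.png

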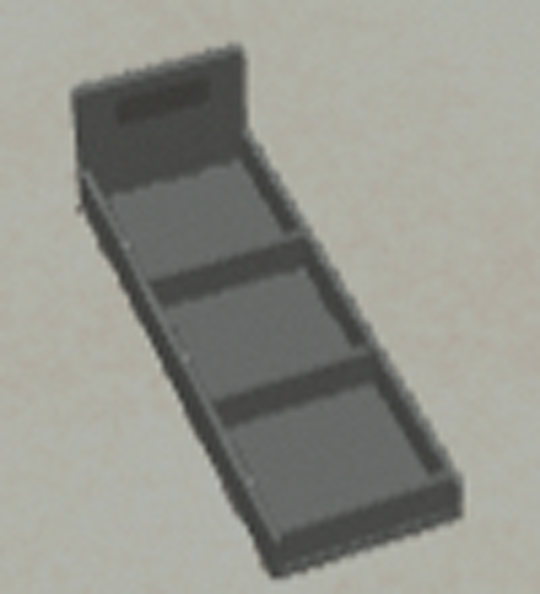

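The lids triangulate to heights of about 0.107, 0.083, 0.057 and 0.014 m, which gives the jar order. The caddy rim corners in the crops (top image pixels) are low end (135,274)/(157,292) and plate top (185,203)/(212,223). In the side image they are (306,345)/(341,334) and (268,262)/(300,253). Next I'll check these with the wrist camera.

```bash
python3 - <<'E'
from h import *
from station import r
T,S=[pickle.load(open(f"{n}0.pkl","rb")) for n in("top","side")]
f=lambda u,v,x0,y0:(u/5.4+x0,v/5.4+y0)
P={}
for n,a,b in(("low+y",(55,425),(278,540)),("low-y",(175,522),(462,478)),("plate+",(325,42),(73,92)),("plate-",(470,152),(243,45))):
    x,e=tri([(T,f(*a,125,195)),(S,f(*b,255,245))]);P[n]=x;print(n,x.round(4),e.round(4))
c=(P["low+y"]+P["low-y"]+P["plate+"]+P["plate-"])/4
print("caddy approx",c)
def look(x,y,z,yaw,name):
    a=np.radians(yaw);p=[x-.083*np.cos(a),y-.083*np.sin(a),z]
    r.reach(p,[180,0,yaw]);r.wait(.3);d=r.snapshot("wrist");pickle.dump(d,open(name+".pkl","wb"))
    cv2.imwrite(f"pics/{name}.png",d["frame"][:,:,::-1])
    return d
W=look(.53,-.22,.42,0,"wj")
for b in blobs(W):
    for t in blobs(T):
        x,e=tri([(T,t[0]),(W,b[0])])
        if e<.01 and -.01<x[2]<.13:print(b[0],b[1],x.round(4),e.round(4))
look(c[0],c[1],.42,90,"wc")
print(r.sense()["clock"],r.sense()["joints"])
E
```

```text
low+y [0.4053 0.3929 0.0129] 0.0005
low-y [0.3578 0.34   0.012 ] 0.0009
plate+ [0.5607 0.2525 0.0548] 0.0006
plate- [0.5104 0.1926 0.0495] 0.0051
caddy approx [0.45856423 0.29453586 0.03231459]
[240.3  36.1] [ 214    7   54   59 2477] [ 0.5902 -0.1515  0.1164] 0.0001
[383.7  36.4] [ 361   12   46   50 1808] [ 0.604  -0.2951  0.052 ] 0.0019
[460.  132.2] [ 441  114   39   37 1100] [ 0.4975 -0.4182  0.0026] 0.002
[266.9 182.3] [ 245  162   44   43 1450] [ 0.4463 -0.1644  0.0844] 0.0014
4.05 [ 2.08507188e+01 -9.19556834e+00  8.30409891e+01 -3.36050928e-03
  1.06157736e+02  2.09079184e+01]
```

View pics/wj.png

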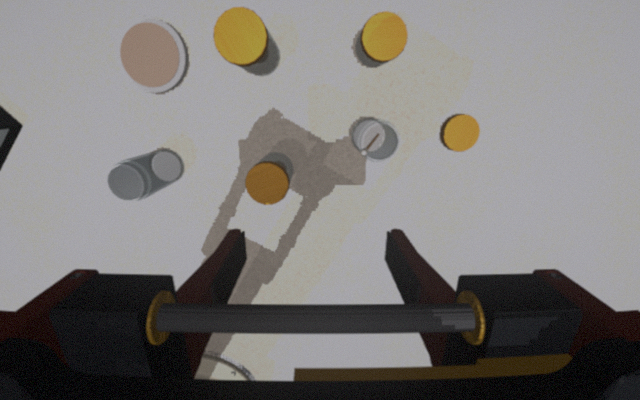

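View pics/wc.png

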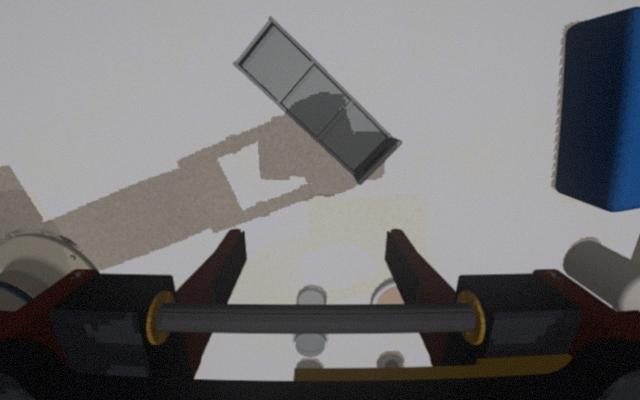

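The wrist view over the jars shows lids at (240,36), (384,36) and (267,182), the loose lid at (460,132), the swab jar at (373,138) and the open jar at (127,181). All of these agree with the two-view fixes. In the second picture the caddy runs from its low end at (271,18)/(236,64) to its plate at (398,142)/(360,183). I'll zoom in for sharper corners.

```bash
python3 - <<'E'
from h import *
W=pickle.load(open("wc.pkl","rb"))
c=W["frame"][8:193,225:410,::-1]
c=cv2.convertScaleAbs(c,alpha=1.6,beta=10)
cv2.imwrite("pics/wcz.png",cv2.resize(c,None,fx=3.2,fy=3.2,interpolation=cv2.INTER_CUBIC))
E
```

```text
(no output)
```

View pics/wcz.png

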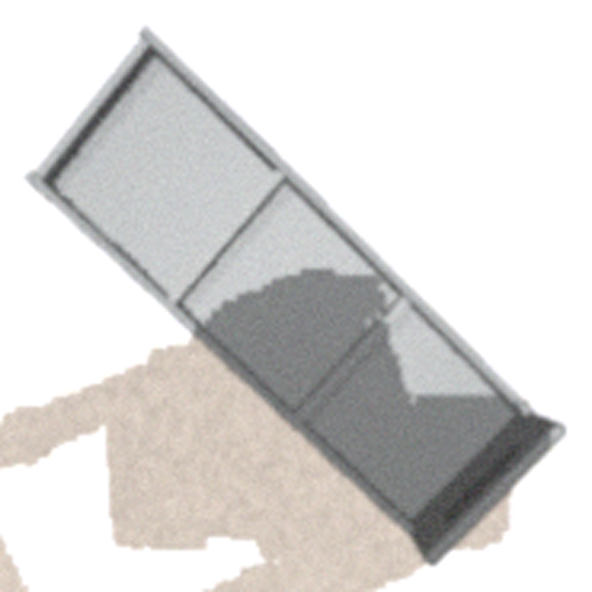

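In the zoom, the low-end rim corners are at (146,29)/(29,177), the plate's outer top corners at (565,429)/(432,563), and the dividers meet the side walls near (282,175)/(178,303) and (403,297)/(297,413).

```bash
python3 - <<'E'
from h import *
T,S,W=[pickle.load(open(n+".pkl","rb")) for n in("top0","side0","wc")]
t=lambda u,v:(u/5.4+125-.4,v/5.4+195-.4)
s=lambda u,v:(u/5.4+255-.4,v/5.4+245-.4)
w=lambda u,v:(u/3.2+225-.35,v/3.2+8-.35)
C={"low+":((52,425),(278,540),(146,29),(-.106,.036,.02)),"low-":((175,524),(462,478),(29,177),(-.106,-.036,.02)),
"pl+":((325,40),(73,92),(565,429),(.106,.036,.06)),"pl-":(None,(243,45),(432,563),(.106,-.036,.06))}
src=[];dw=[];dt=[]
for k,(a,b,c,m) in C.items():
    obs=[(S,s(*b)),(W,w(*c))]+([(T,t(*a))] if a else [])
    x,e=tri(obs);pw=plane(W,w(*c),m[2]);pt=plane(T,t(*a),m[2]) if a else None
    print(k,x.round(4),e.round(4),"wrist",pw[:2].round(4),"top",None if a is None else pt[:2].round(4),"side",plane(S,s(*b),m[2])[:2].round(4))
    src.append(m[:2]);dw.append((pw[:2]+plane(S,s(*b),m[2])[:2]+(pw if a is None else pt)[:2])/3)
for dst in (dw,):
    src=np.array(src,float);dst=np.array(dst,float)
    M,_=cv2.estimateAffinePartial2D(src,dst,method=cv2.LMEDS)
    # rigid (Kabsch)
    ms,md=src.mean(0),dst.mean(0);H=(src-ms).T@(dst-md);U,_,V=np.linalg.svd(H);R=(U@V).T
    yaw=np.degrees(np.arctan2(R[1,0],R[0,0]));o=md-R@ms
    print("caddy",o.round(4),yaw.round(2),"res",np.linalg.norm(src@R.T+o-dst,axis=1).round(4),"det",np.linalg.det(R).round(2))
# dividers (x=-34,+34 at side walls, z=.02)
for k,p in(("d1",((282,175),(178,303))),("d2",((403,297),(297,413)))):
    print(k,np.mean([plane(W,w(*q),.02) for q in p],0).round(4),"model",(o+R@[-.034 if k=="d1" else .034,0]).round(4))
E
```

```text
low+ [0.4053 0.3965 0.0176] 0.0032 wrist [0.4055 0.3992] top [0.4053 0.3925] side [0.4042 0.3981]
low- [0.3576 0.3442 0.016 ] 0.0049 wrist [0.3586 0.3486] top [0.3567 0.3382] side [0.357  0.3465]
pl+ [0.5612 0.2543 0.0561] 0.0022 wrist [0.5589 0.2568] top [0.561  0.2519] side [0.5595 0.2571]
pl- [0.5109 0.2062 0.062 ] 0.0009 wrist [0.512 0.206] top None side [0.5112 0.2036]
caddy [0.4585 0.3004] -42.31 res [0.0019 0.0017 0.0014 0.003 ] det 1.0
d1 [0.4347 0.325  0.02  ] model [0.4333 0.3233]
d2 [0.4818 0.2811 0.02  ] model [0.4836 0.2775]
```

The wrist and side views agree to 2 mm: centre about (0.4585, 0.302), yaw about -42.6°. The top view is 5–8 mm off in y, so I'll settle it with a second wrist view from another yaw. I'll also compare the lids camera by camera.

```bash
python3 - <<'E'
from h import *
from station import r
T,S,J=[pickle.load(open(n+".pkl","rb")) for n in("top0","side0","wj")]
for n,z,t,s,w in(("tall",.107,(352.2,168.8),(329.4,156),(240.3,36.1)),("med",.082,(364.1,232.1),(382.4,172.5),(266.9,182.3)),("short",.057,(409,164.7),(345,149.5),(383.7,36.4)),("lid",.012,(459.4,206.1),(392.8,152.3),(460,132.2))):
    print(n,*[plane(d,p,z)[:2].round(4) for d,p in((T,t),(S,s),(J,w))])
r.reach([.4585-.083,.302,.36],[180,0,0]);r.wait(.3);d=r.snapshot("wrist");pickle.dump(d,open("wc2.pkl","wb"))
X=[(.4585+x*np.cos(a)-y*np.sin(a),.302+x*np.sin(a)+y*np.cos(a),z) for a in[np.radians(-42.6)] for x,y,z in((-.106,.036,.02),(-.106,-.036,.02),(.106,.036,.06),(.106,-.036,.06),(-.068,0,.004),(0,0,.004),(.068,0,.004))]
p=np.vstack([proj(d,x) for x in X]);print(p.round(1))
x0,y0=np.maximum(p.min(0)-12,0).astype(int);x1,y1=(p.max(0)+12).astype(int)
f=cv2.convertScaleAbs(d["frame"][y0:y1,x0:x1,::-1],alpha=1.6,beta=10)
k=580/max(f.shape[:2]);f=cv2.resize(f,None,fx=k,fy=k,interpolation=cv2.INTER_CUBIC)
for q in p: cv2.drawMarker(f,tuple(((q-[x0,y0]+.5)*k-.5).astype(int).tolist()),(0,0,255),cv2.MARKER_CROSS,14,1)
cv2.imwrite("pics/wc2.png",f);print(x0,y0,k,r.sense()["clock"])
E
```

```text
tall [ 0.5926 -0.1523] [ 0.5939 -0.1528] [ 0.5924 -0.1492]
med [ 0.4458 -0.1659] [ 0.4466 -0.1669] [ 0.4465 -0.1629]
short [ 0.6032 -0.2959] [ 0.6046 -0.2962] [ 0.6025 -0.2922]
lid [ 0.4972 -0.417 ] [ 0.4918 -0.4204] [ 0.4971 -0.4117]
[[229.7 156.4]
 [278.6 197.7]
 [371.2 -18.5]
 [428.1  44.2]
 [277.8 150.8]
 [317.3 106. ]
 [360.2  57.8]]
217 0 2.600896860986547 5.9917
```

View pics/wc2.png

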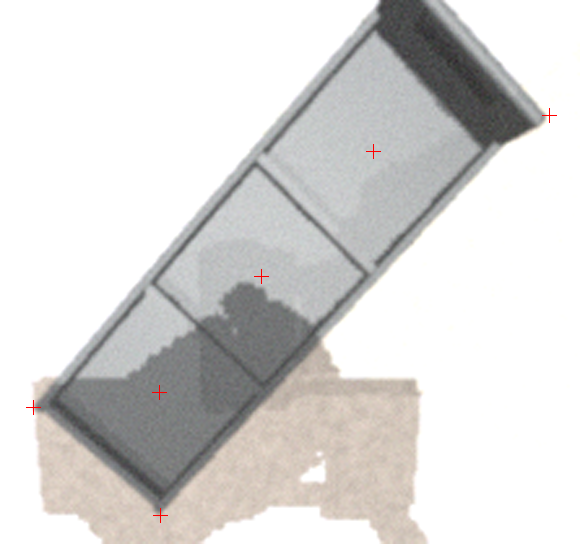

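The wrist views, side view and marker overlay agree on the caddy's bay centres: the visible floor centres at (375,149), (260,274) and (159,392) fall on the markers to within about 2 zoomed pixels. I'll place the tall jar first, then check it.

```bash
cat > job.py <<'E'
from h import *
from station import r
O=np.array([.4585,.301]);A=np.radians(-42.6);YP=137.4;Z=.40
J={"tall":((.5928,-.151),.070,.068),"med":((.4463,-.1648),.060,0.),"short":((.6033,-.2945),.042,-.068)}
def pick(n):
    (x,y),h,_=J[n]
    r.let_go();r.reach([x,y,Z],[180,0,0]);r.servo_line([x,y,h+.163],speed=.2)
    r.grab(20);s=r.sense();print(n,"opening",s["opening"],"force",s["gripper_force"])
    assert .044<s["opening"]<.056
    r.servo_line([x,y,Z],speed=.2);print("lifted",r.sense()["opening"])
def place(n,dx=0,dy=0):
    _,h,bx=J[n];c,s=np.cos(A),np.sin(A);bx+=dx
    x,y=O+[bx*c-dy*s,bx*s+dy*c]
    r.reach([x,y,Z],[180,0,YP]);r.wait(.2)
    z=h+.163+.004
    r.servo_line([x,y,z+.006],speed=.15);r.wait(.3);f0=r.sense()["contact_force"][2]
    for k in range(1,11):
        r.servo_line([x,y,z+.006-.001*k],speed=.02);r.wait(.05)
        f=r.sense()["contact_force"][2]-f0
        if abs(f)>2.5:break
    s=r.sense();print(n,"down at dz",(s["tcp_pos"][2]-z).round(4),"df",round(f,2),s["contact_force"].round(1),"xy err",(s["tcp_pos"][:2]-[x,y]).round(4))
    r.let_go();r.wait(.2);r.servo_line([x,y,Z],speed=.2);print("clock",r.sense()["clock"])
E
python3 - <<'E'
from job import *
pick("tall");place("tall")
for n in("wrist","side"):
    d=r.snapshot(n);pickle.dump(d,open(n+"1.pkl","wb"));f=d["frame"][:,:,::-1]
    cv2.imwrite(f"pics/{n}1.png",f if n=="wrist" else cv2.resize(f[200:370,230:380],None,fx=3.4,fy=3.4,interpolation=cv2.INTER_CUBIC))
E
```

```text
tall opening 0.04962387417316499 force 19.998753368854523
lifted 0.04987952173477316
tall down at dz 0.0001 df 8.09 [-2.6 -1.4  6.2] xy err [0. 0.]
clock 17.9417
```

View pics/side1.png

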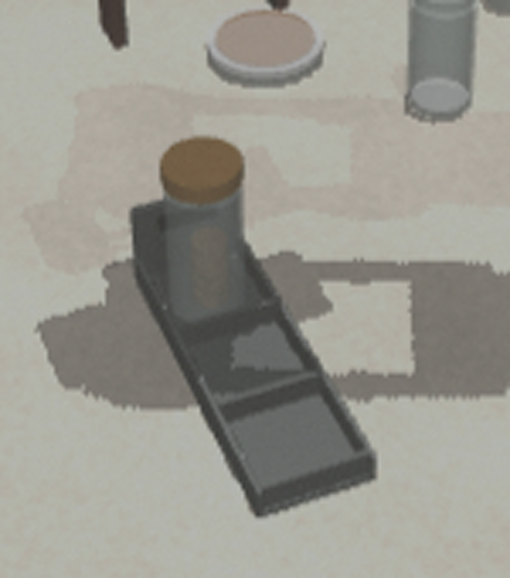

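View pics/wrist1.png

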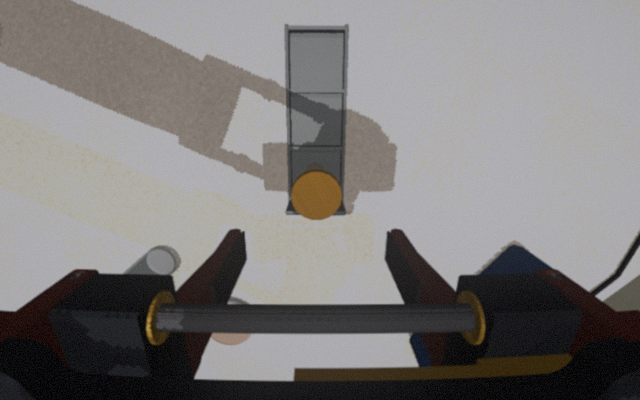

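The tall jar stands upright in the plate bay, on the floor at the expected height. In the wrist view its lid at (317,195) is centred across the caddy, whose walls are at columns 287 and 348. On to the other two.

```bash
python3 - <<'E'
from job import *
pick("med");place("med");pick("short");place("short")
r.servo_line([.40,.22,.42],speed=.2)
r.reach([.3,-.35,.40],[180,0,20]);r.wait(.5)
for n in("top","side"):
    d=r.snapshot(n);pickle.dump(d,open(n+"2.pkl","wb"))
    cv2.imwrite(f"pics/{n}2.png",d["frame"][:,:,::-1])
T,S=[pickle.load(open(n+"2.pkl","rb")) for n in("top","side")]
R=np.array([[np.cos(A),-np.sin(A)],[np.sin(A),np.cos(A)]])
for t in blobs(T):
    for c in blobs(S):
        x,e=tri([(T,t[0]),(S,c[0])])
        if e<.008 and -.01<x[2]<.13:print(t[0],c[0],x.round(4),e.round(4),"caddy frame",(R.T@(x[:2]-O)).round(4))
s=S["frame"][180:360,230:430,::-1];t=T["frame"][100:310,120:490,::-1]
cv2.imwrite("pics/s2.png",cv2.resize(s,None,fx=3.3,fy=3.3,interpolation=cv2.INTER_CUBIC))
cv2.imwrite("pics/t2.png",cv2.resize(t,None,fx=2.1,fy=2.1,interpolation=cv2.INTER_CUBIC))
E
```

```text
med opening 0.049794186124967624 force 20.000054240226746
lifted 0.04956612786599766
med down at dz 0.0001 df 7.03 [-1.9 -2.5  5.9] xy err [0. 0.]
clock 30.1083
short opening 0.04992130001611268 force 20.000082850456238
lifted 0.049564154651265
short down at dz 0.0 df 7.02 [-2.  -1.9  5.5] xy err [-0.  0.]
clock 43.875
[334.9  73.1] [240.8 163.8] [ 0.8749 -0.1425  0.0263] 0.0002 caddy frame [ 0.6067 -0.0446]
[459.4 206.2] [392.8 152.3] [ 0.4938 -0.417   0.0138] 0.0029 caddy frame [ 0.512  -0.5046]
[179.6 220.2] [288.7 247.8] [0.5094 0.2531 0.1097] 0.001 caddy frame [ 0.0699 -0.0008]
[163.8 244.7] [301.  277.5] [0.4601 0.2989 0.0841] 0.0009 caddy frame [ 0.0026 -0.0005]
[148.  269.1] [314.9 309.8] [0.4092 0.3456 0.0592] 0.0005 caddy frame [-0.0665 -0.0006]
```

View pics/s2.png

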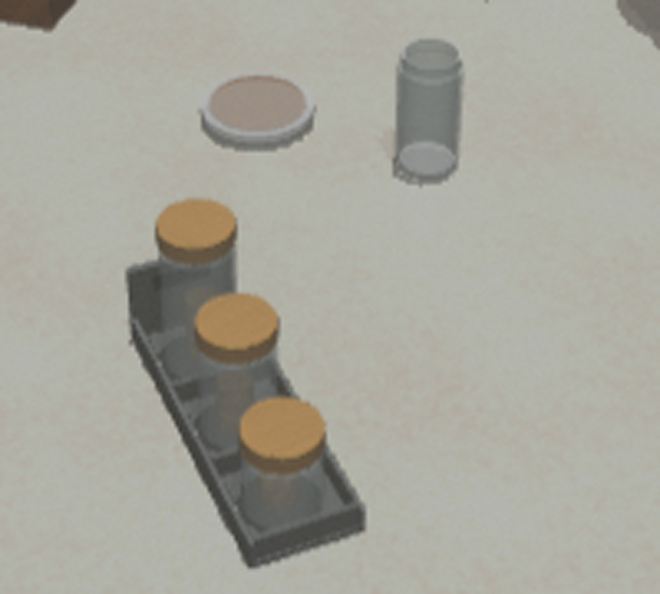

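View pics/t2.png

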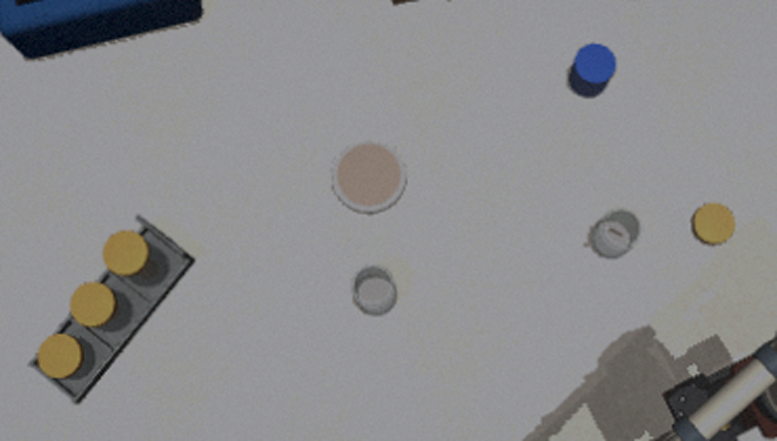

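All three jars stand upright in height order: their lids in the side crop are at (196,230), (237,325) and (282,435). Each is within about 3 mm of its bay centre, at the right height. The open jars, dish, loose lid and blue jar have not moved, so I'm handing in.

```bash
python3 -c "
from station import r
print(r.hand_in(),r.sense()['clock'])"
```

```text
the job is handed in; nothing more can be done
the job is handed in; nothing more can be done
```

The job is handed in, though the judge's verdict was not shown: by the last pictures the three closed jars stand upright in the caddy in height order, within about 3 mm of their bay centres, and the other items look unmoved.

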